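# Clip one cut on the code clipper, then set and hold the third depth click

### The arm

A 6-joint arm with a two-finger parallel gripper is mounted at the origin on the work surface. World frame = base frame: x ahead of the robot, y to its left, z up, the work surface at z = 0. Lengths are in mm, angles in rad, forces in N, time in s.
With the tool pointing down it reaches from about 350 to 925 mm from the base axis. Payload 6.4 kg.
Tool frame: the origin (TCP) lies between the finger pads, 19 mm behind the fingertips; this is the grasp point; z points along the fingers, y is the line along which they close (so a half turn about z gives the same grasp; the last joint's range is limited). The gripper opens to 85 mm and grips with 20 to 120 N. Pads are 22 mm wide; open, the fingers measure 114 mm over their backs; the gripper's body (76 mm by 85 mm) begins 54 mm behind the grasp point. The pads swing forward as they close: fully open they stand 13 mm farther back than shut.
Start: joints at [0.975, 0.245, 1.558, -0, 1.339, -0.174], TCP at [266.111, 593.042, 249.99] pointing down, gripper open.
Joint ranges: [-3.13, 3.13], [-1.02, 2.26], [0.13, 2.54], [-0.95, 4.09], [0.21, 2.88], [-2.74, 2.74]. Speed limits (rad/s): [2.57, 2.57, 3.14, 3.14, 3.14, 3.14].

### API

Orientations are given as a rotation vector (axis times angle).
In Python, from workcell import readout, cams, workorder gives the robot as it stands.
- The arm moves only by the tool send_rows, never from a script. Its argument "increments" is one flat list of numbers, 5 for each row, row after row: the opening, from -1 (shut) to 1 (fully open), then the shift along the tool's x, y, z normalised to -1 to 1, where 1 is 0.25 m, then the turn about the tool's z normalised to -1 to 1, where 1 is pi/2 rad. A call has exactly 8 rows; each row shifts and turns the commanded pose from where the row before left it, along the tool's axes as they then stand; what a row does not reach is not made up. A row lasts 1/12 s, in which the tool goes at most 41.7 mm and 7.16 degrees, less where a joint would pass 70% of its speed; a pose out of reach is approached as far as the arm can. A call with a number of a shift or a turn outside -1 to 1 is refused whole. A call with a gripper value outside its range is refused whole. The fingers move at their own pace and stop on an object; "force" is the grip in N (left out, the last holds). Time passes only in rows, so rows that do not move let the fingers close, or fill a call up. It gives the time, the measured TCP pose, the force, the opening and the grip force at its end, in the units of the state.
- readout.get_obs(): the state, without advancing time (a new reading comes with each control period).
- cams.camera(name): name is "scene" or "top" or "wrist"; returns the picture (384x512x3 uint8, red, green, blue); there is no depth.
- cams.calibration(name): a dict with "K" (3x3 intrinsics, pixels), "view" (4x4, takes a point from world to camera coordinates). Camera axes: x right, y down, z forward; pixel columns grow to the right and rows downward; lengths in mm; the calibration is good to about 2 mm. The wrist camera is an equidistant fisheye: a pixel r from the principal point sees the ray r / f radians off the axis. A picture is of the moment at which its call begins: read the wrist's pose just before it. calibration takes no time and is no camera call; for the wrist camera it gives the pose at the moment of the call.
- workorder.close_job(): hands the job in; it is judged then, once.
The state is a dict: "t": time; "joints": joint angles; "joint_vel": joint speeds; "joint_efforts": joint torques, N m; "tool_pos": TCP position; "orientation": TCP orientation; "ft_force": force on the tool from outside, world axes, zero at the start; "moment": the same for the moment, N m; "grip_width": opening from 0.0 (shut) to 1.0 (fully open); "grasp_force": force on a finger pad.
Only numpy, scipy, OpenCV 4.12 (cv2) and the standard library are available. Lean on these libraries where they do the work, as an engineer would, in place of code of your own. Each camera call takes 0.05 s, during which the arm holds its last target. There are 200 camera calls.

### The job

Clip the cut that the code clipper in the bench stand is set for: squeeze its hinged lever fully home against the fixed grip with the gripper, then let it spring right back open. Only after that, turn the depth knob on top clockwise to the third click from its zero end stop (it may have been left on the zero stop or on the first click) without running past the third click, and finish while still gripping the knob there, so it cannot creep off the click. Leave the other things on the bench where they are.

Things in the scene. Friction and masses are not known exactly. Their poses are not given: they have to be found in the camera images.
- clipper: Key-code clipper, plier type, on its side in a grey bench stand (fixed). Origin: on the bench, straight below the depth knob's axis; z up. +y runs from the head along both handles (26 mm high, mid-height 97 mm above the bench, ends 206 mm from the knob axis): hinged lever on the -x side, fixed grip on the +x side. -y: nose and key vise, to 155 mm. The dial plate is 126 mm above the bench.
- fixed_grip: The fixed rubber-sleeved grip, 18 mm wide (x), 26 mm high. Origin: on its outer (+x) face, mid-height, at the station 145 mm along +y from the knob axis where it is best squeezed; axes as the clipper's. The sleeve reaches 62 mm either way along y. Squeeze from above, fingers closing along x.
- lever_pad (a point): Point on the outer (-x) face of the hinged lever, mid-height, at the same 145 mm station; moves and turns with the lever, which is 10 mm thick, 26 mm high and closes towards +x. Over the outer faces of lever and grip the station measures about 52 mm with the lever open, 34 mm with it fully home.
- cut_lever (a joint): Lever angle in rad: 0 sprung open, 0.165 fully home. A return spring pushes back with about 6 N at the station when open and 14 N when fully home; it springs back to 0 by itself.
- knob_bar (a point): The upright black bar of the depth knob, 40 mm long, 14 mm wide, 34 mm high, on a round skirt of 42 mm diameter. Origin: on the knob's vertical axis, 157 mm above the bench, 13 mm below the bar's top and 21 mm above the skirt: a good TCP height. x runs along the bar towards its white pointer mark, z up; pinch it across its 14 mm (its y).
- pointer (a point): The outer end of the white pointer mark on the bar's top, 18 mm from the knob's axis and 170 mm above the bench.
- depth_knob (a joint): Knob angle in rad, growing clockwise seen from above: zero stop 0 (end stop -0.05), then a click every 0.419 (24 degrees): first 0.419, second 0.838, third 1.257, fourth 1.676, seven in all, each with a tick on the dial (longest at zero). 0.12 N m turns it out of a click; past halfway it snaps on. Pointer at zero: 126 degrees anticlockwise of the clipper's +x; at the third click: 54 degrees.
- padlock: Bystander: brass padlock standing on edge, 20 x 45 x 66 mm, origin under its middle. Leave alone.
- lock_cylinder: Bystander: steel door-lock cylinder, 62 x 17 x 33 mm, origin under its middle, lies along its x. Leave alone.
- spare_blank: Bystander: brass key blank lying flat, 54 x 24 x 4.5 mm, origin under its middle. Leave alone.
- cut_key: Bystander: steel key lying flat, 58 x 25 x 4.5 mm, origin under its middle. Leave alone.
- chip_brush: Bystander: bench brush lying flat, 165 x 28 x 18 mm along its x, origin under its handle. Leave alone.
- graphite_can: Bystander: small upright can, 42 mm diameter, 95 mm high, origin under its middle. Leave alone.
- caliper: Bystander: caliper lying flat, 190 mm along its x, 12 mm high, origin under its middle. Leave alone.

How it is judged:
By the outcome, as a careful person would: the job done as asked, in the order asked, and still so for the second after the job is handed in, while the arm keeps its last pose, push and grip.
It also fails if it takes over 40 s, if anything falls off the work surface, if the arm or the gripper's body presses on something with over 40 N, if the wrist force passes 120 N, or if a joint passes its speed limit or range.

## Working session

There is one attempt and no reset: what is moved stays moved. The work goes in short steps, Python scripts to look and compute and a tool call to move; the robot and the scene stay as the last step left them, time stands still between calls to the robot, and variables do not carry over. Pictures are saved under pics/ and viewed, at most 10 in all, crops included, and the job is handed in when it is done.

Besides the shell and the picture viewer there is one more tool, called after ">>>" by a JSON object that holds its "api" and its "payload", one argument or row to a line. send_rows: Moves the arm, as the interface text tells. Scaled input: -1 to 1 covers 0.25 m each way for a shift and pi/2 rad each way for a turn. Its arguments: {"type":"object","properties":{"increments":{"type":"array"},"force":{"type":"number"}},"required":["increments"]}

```bash
mkdir -p pics; ls
python3 - <<'E'
from workcell import readout,cams
import cv2,numpy as np
o=readout.get_obs();print(o)
for n in ["top","scene"]:
    c=cams.calibration(n);print(n,np.array(c["K"]).round(1).tolist(),np.array(c["view"]).round(4).tolist())
a=[cams.camera(n) for n in ["top","scene"]]
for n,i in zip(["top","scene"],a): cv2.imwrite(f"pics/{n}0.png",cv2.resize(i[:,:,::-1],(800,600),interpolation=cv2.INTER_CUBIC)); np.save(f"pics/{n}0.npy",i)
E
```

```text
pics
{'t': 0.0, 'joints': array([ 9.74896521e-01,  2.45804147e-01,  1.55903777e+00, -2.85764498e-05,
        1.33869691e+00, -1.74096305e-01]), 'joint_vel': array([-1.16276521e-03, -1.56624433e-04,  1.04797397e-03,  9.85974593e-05,
       -7.59189142e-04,  9.77142503e-04]), 'joint_efforts': array([-1.01933361e-03, -4.29502130e+01, -3.26128435e+01, -1.93043129e-04,
        5.19250214e-03, -1.67714086e-05]), 'tool_pos': array([265.80958917, 592.58248594, 248.87386692]), 'orientation': array([-6.57508499e-01, -3.07129434e+00,  2.84901943e-03]), 'ft_force': array([0.43617968, 0.34202823, 0.07705253]), 'moment': array([ 0.01145677, -0.0055138 ,  0.00468897]), 'grasp_force': 0.0, 'grip_width': 0.99970501338482}
top [[415.3, 0.0, 255.5], [0.0, 415.3, 198.7], [0.0, 0.0, 1.0]] [[-0.0078, -0.9999, -0.0068, -23.5149], [-0.9895, 0.0087, -0.1441, 567.6179], [0.1441, 0.0056, -0.9895, 1183.8954], [0.0, 0.0, 0.0, 1.0]]
scene [[454.7, 0.0, 259.7], [0.0, 454.7, 197.7], [0.0, 0.0, 1.0]] [[-0.8631, 0.505, -0.009, 505.8088], [0.3006, 0.4992, -0.8127, -35.4364], [-0.4059, -0.7041, -0.5826, 1482.291], [0.0, 0.0, 0.0, 1.0]]
```

View pics/top0.png

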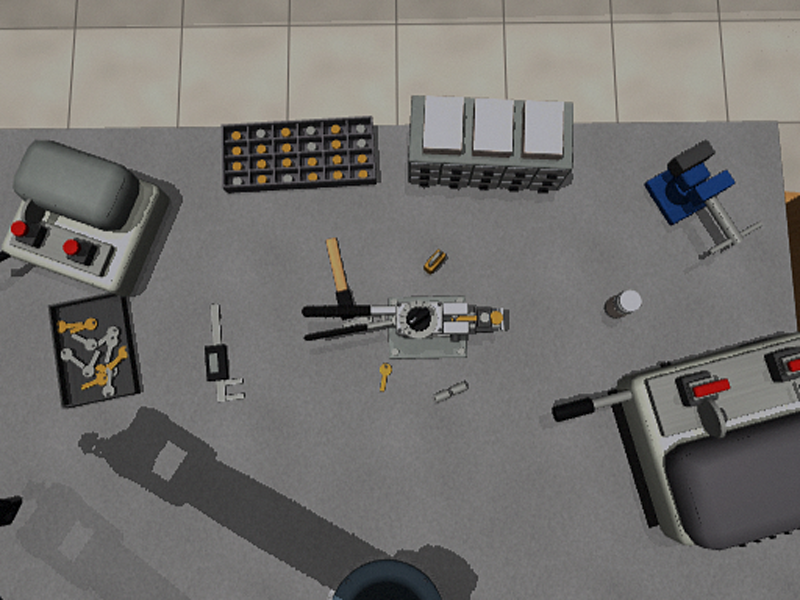

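View pics/scene0.png

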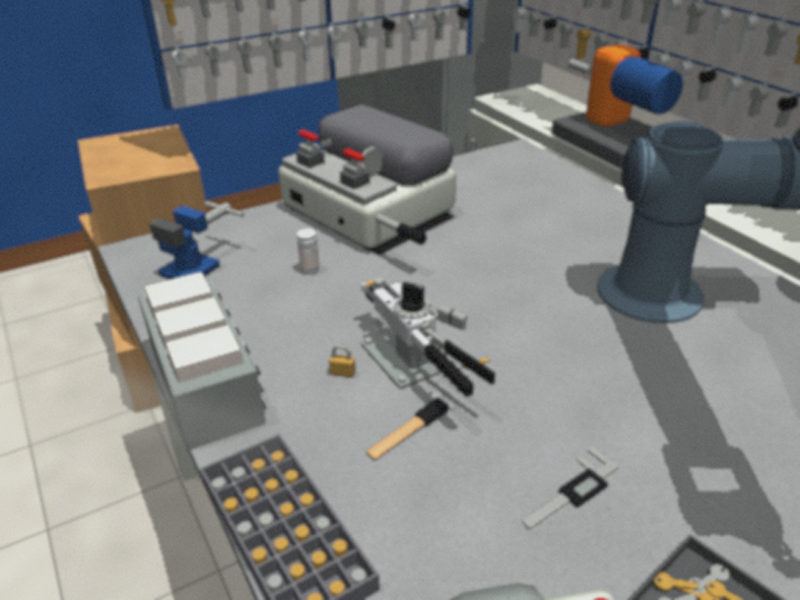

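The top view shows the knob at about (419,319). The fixed grip runs left from it, ending near (303,311), with the lever below it, ending near (305,337). So the clipper's +y is roughly world +y and its +x roughly world +x. Next is a rough localisation and a zoomed view.

```bash
cat > h.py <<'E'
import numpy as np,cv2
from workcell import readout,cams
def ray(c,uv,z):
    K,V=np.array(c["K"]),np.array(c["view"]);d=np.linalg.solve(K,[*uv,1]);R,t=V[:3,:3],V[:3,3]
    o=-R.T@t;d=R.T@d;return o+d*(z-o[2])/d[2]
def wpix(c,P):  # world -> fisheye pixel
    K,V=np.array(c["K"]),np.array(c["view"]);p=V[:3,:3]@P+V[:3,3]
    r=np.hypot(p[0],p[1]);th=np.arctan2(r,p[2]);return np.array([K[0,2]+K[0,0]*th*p[0]/r,K[1,2]+K[1,1]*th*p[1]/r])
def wray(c,uv,z):
    K,V=np.array(c["K"]),np.array(c["view"]);q=np.array([(uv[0]-K[0,2])/K[0,0],(uv[1]-K[1,2])/K[1,1]]);th=np.hypot(*q)
    d=np.array([*(q/th*np.sin(th)),np.cos(th)]);R,t=V[:3,:3],V[:3,3];o=-R.T@t;d=R.T@d;return o+d*(z-o[2])/d[2]
E
python3 - <<'E'
from h import *
c=cams.calibration("top")
for n,u,z in [("knob",(419,319),170),("gripend",(303,311.5),110),("leverend",(305,338),110),("nose",(509,320),110)]:
    print(n,ray(c,np.array(u)/1.5625,z).round(1))
i=np.load("pics/top0.npy")[185:235,185:335]
cv2.imwrite("pics/crop.png",cv2.resize(i[:,:,::-1],(800,267),interpolation=cv2.INTER_CUBIC))
o=readout.get_obs();from scipy.spatial.transform import Rotation as R
print(R.from_rotvec(o["orientation"]).as_matrix().round(3))
c=cams.calibration("wrist");print(np.array(c["K"]).round(1).tolist(),np.array(c["view"]).round(3).tolist())
w=cams.camera("wrist");cv2.imwrite("pics/w0.png",cv2.resize(w[:,:,::-1],(800,600)))
E
```

```text
knob [533.8 -62.2 170. ]
gripend [557.  142.8 110. ]
leverend [509.5 138.6 110. ]
nose [ 538.5 -223.3  110. ]
[[-0.912  0.409 -0.001]
 [ 0.409  0.912 -0.001]
 [ 0.    -0.002 -1.   ]]
[[297.3, 0.0, 252.0], [0.0, 297.3, 192.6], [0.0, 0.0, 1.0]] [[0.41, 0.912, -0.001, -651.16], [0.872, -0.391, 0.293, -37.595], [0.267, -0.121, -0.956, 379.138], [0.0, 0.0, 0.0, 1.0]]
```

View pics/crop.png

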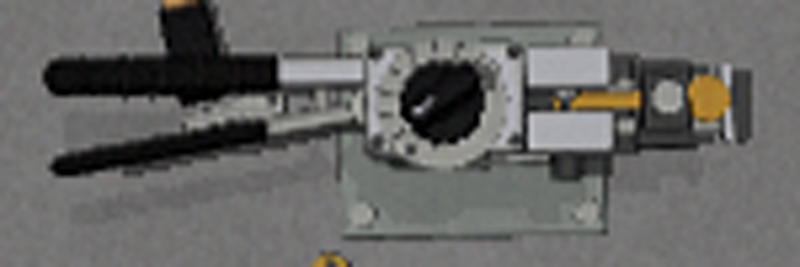

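The crop shows the pointer mark at about (422,104), lower left of the knob centre (443,100). That suggests the zero stop. The clipper yaw is about +1.5°. I'll move above the handles for a close look.

>>> {"api": "send_rows", "payload": {
  "increments": [1,-0.13,-0.096,0.004,0,1,-0.13,-0.096,0.004,0,1,-0.13,-0.096,0.004,0,1,-0.13,-0.096,0.004,0,1,-0.13,-0.096,0.004,0,1,-0.13,-0.096,0.004,0,1,-0.13,-0.096,0.004,0,1,-0.13,-0.096,0.004,0],
  "force": 60
}}

```text
t: 0.82
tool_pos: [425.1, 309.6, 241.8]
orientation: [-0.657, -3.072, 0.0]
ft_force: [0.8, -0.4, 0.1]
grip_width: 0.999
grasp_force: 0.0
```

>>> {"api": "send_rows", "payload": {
  "increments": [1,-0.13,-0.096,0.004,0,1,-0.13,-0.096,0.004,0,1,-0.13,-0.096,0.004,0,1,-0.13,-0.096,0.004,0,1,-0.13,-0.096,0.004,0,1,-0.13,-0.096,0.004,0,1,0,0,0,0.079,1,0,0,0,0.079]
}}

```text
t: 1.48
tool_pos: [544.4, 97.9, 235.5]
orientation: [-1.047, -2.961, 0.0]
ft_force: [-0.5, 0.1, -0.1]
grip_width: 1.003
grasp_force: 0.0
```

>>> {"api": "send_rows", "payload": {
  "increments": [1,0,0,0,0.079,1,0,0,0,0.079,1,0,0,0,0.079,1,0,0,0,0.079,1,0,0,0,0.079,1,0,0,0,0.079,1,0,0,0,0.079,1,0,0,0,0]
}}

```text
t: 2.15
tool_pos: [543.4, 100.2, 235.7]
orientation: [-2.187, -2.254, 0.001]
ft_force: [-0.2, -0.3, 0.2]
grip_width: 1.0
grasp_force: 0.0
```

Run:
```python
from h import *
from scipy.spatial.transform import Rotation as R
o=readout.get_obs();print(o["t"],o["tool_pos"],o["joints"].round(3),R.from_rotvec(o["orientation"]).as_matrix().round(3))
c=cams.calibration("wrist");w=cams.camera("wrist");np.savez("pics/w1.npz",w=w,K=c["K"],view=c["view"])
cv2.imwrite("pics/w1.png",cv2.resize(w[:,:,::-1],(800,600),interpolation=cv2.INTER_CUBIC))
```

```text
2.15 [543.44466801 100.22302853 235.65244736] [-0.023  0.032  1.821  0.     1.289 -0.053] [[-0.03   1.    -0.001]
 [ 1.     0.03   0.   ]
 [ 0.    -0.001 -1.   ]]
```

View pics/w1.png

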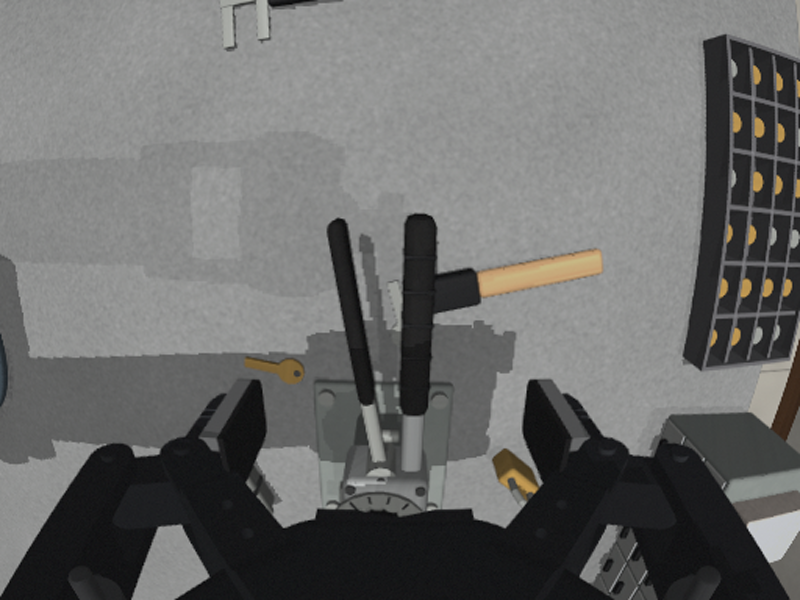

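The wrist view shows the fixed grip centred near column 417, with its end at row 215 and the sleeve start at row 412. The lever runs from (338,220) to (367,403). Now measuring the edges with a threshold.

Run:
```python
from h import *
d=np.load("pics/w1.npz");w=d["w"];c=d;s=1.5625
g=w.max(2)
for r in range(145,260,12):
    row=g[r,205:290]<50; x=np.flatnonzero(np.diff(np.r_[0,row.astype(int),0]))+205
    print(r,[(int(a),wray(c,(a-.5,r),110)[:2].round(1).tolist()) for a in x])
for n,u in [("gripend",(420,213)),("sleevestart",(415,414)),("leverend",(336,218)),("leverstart",(367,404))]:
    print(n,wray(c,np.array(u)/s,110).round(1))
```

```text
145 [(210, [506.8, 141.6]), (222, [517.1, 141.8]), (259, [548.3, 142.6]), (279, [565.2, 143.2])]
157 [(211, [507.7, 131.2]), (224, [518.9, 131.5]), (259, [548.7, 132.3]), (279, [565.7, 132.9])]
169 [(213, [509.4, 120.7]), (226, [520.7, 121.0]), (259, [549.1, 121.8]), (279, [566.3, 122.4])]
181 [(216, [512.0, 110.1]), (228, [522.5, 110.4]), (258, [548.6, 111.1]), (290, [576.5, 112.0])]
193 [(218, [513.7, 99.2]), (230, [524.4, 99.5]), (258, [549.0, 100.3]), (290, [577.2, 101.1])]
205 [(220, [515.5, 88.0]), (233, [527.1, 88.4]), (258, [549.4, 89.1]), (277, [566.3, 89.6])]
217 [(222, [517.2, 76.6]), (235, [529.0, 77.0]), (257, [548.9, 77.6]), (276, [566.0, 78.1])]
229 [(224, [519.0, 64.7]), (237, [531.0, 65.2]), (257, [549.3, 65.8]), (276, [566.7, 66.2])]
241 [(227, [521.7, 52.5]), (239, [533.0, 52.9]), (256, [548.8, 53.5]), (275, [566.5, 53.9])]
253 [(229, [523.6, 39.8]), (240, [534.1, 40.2]), (256, [549.2, 40.7]), (274, [566.4, 41.1])]
gripend [556.7 150.3 110. ]
sleevestart [559.5  27.6 110. ]
leverend [511.5 146.4 110. ]
leverstart [529.7  33.9 110. ]
```

>>> {"api": "send_rows", "payload": {
  "increments": [1,-0.056,0.022,0,0,1,0,0,0.1,0,1,0,0,0.1,0,1,0,0,0.1,0,1,0,0,0.1,0,1,0,0,0.08,0,1,0,0,0.076,0,1,0,0,0,0],
  "force": 60
}}

```text
t: 2.87
tool_pos: [546.4, 86.5, 92.6]
orientation: [-2.178, -2.255, 0.009]
ft_force: [-0.2, -0.1, -0.5]
grip_width: 1.001
grasp_force: 0.0
```

Run:
```python
from h import *
o=readout.get_obs();print(o["t"],o["tool_pos"],o["ft_force"])
c=cams.calibration("wrist");w=cams.camera("wrist");np.savez("pics/w2.npz",w=w,K=c["K"],view=c["view"])
cv2.imwrite("pics/w2.png",cv2.resize(w[:,:,::-1],(800,600),interpolation=cv2.INTER_CUBIC))
```

```text
2.8667 [546.42616122  86.47085224  92.63199077] [-0.20120306 -0.06004369 -0.53370048]
```

View pics/w2.png

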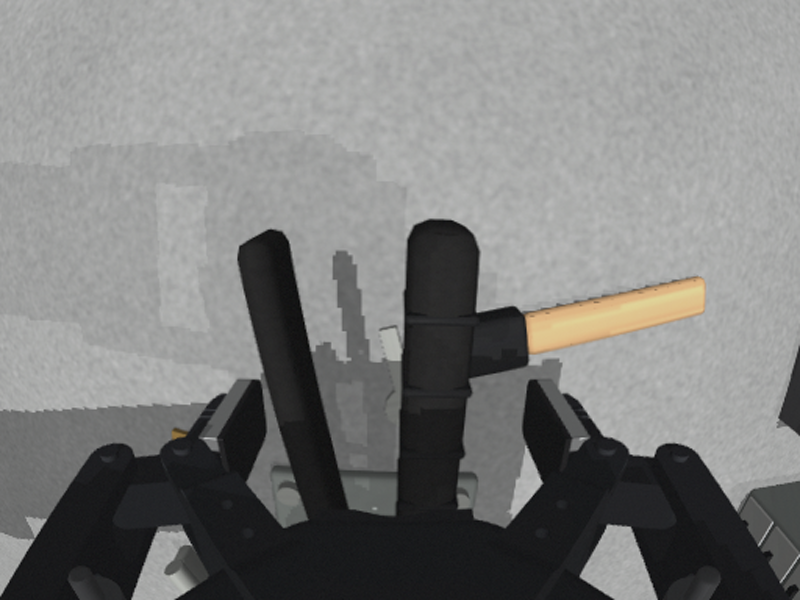

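The fingers straddle both handles. The lever runs from (262,235) to (325,500), and the fixed grip's right edge is near column 470. I'll re-measure the outer face.

Run:
```python
from h import *
c=np.load("pics/w2.npz")
for u in [(406,250),(479,260),(402,350),(472,350),(400,430),(465,430),(398,490),(460,490),(238,245),(290,245),(295,460),(338,460),(436,220)]:
    print(u,wray(c,np.array(u)/1.5625,110)[:2].round(1),wray(c,np.array(u)/1.5625,97)[:2].round(1))
o=readout.get_obs();print(o["tool_pos"],o["orientation"])
```

```text
(406, 250) [548.2 142.9] [548.5 140.5]
(479, 260) [565.5 141.3] [568.  138.7]
(402, 350) [548.3 117.8] [548.6 112.3]
(472, 350) [565.8 118.3] [568.3 112.9]
(400, 430) [548.7  94.2] [549.1  85.8]
(465, 430) [566.4  94.6] [568.9  86.2]
(398, 490) [549.   72.8] [549.5  61.8]
(460, 490) [567.3  73.1] [569.9  62.1]
(238, 245) [507.7 143.2] [503.1 140.8]
(290, 245) [520.8 143.3] [517.8 141. ]
(295, 460) [519.3  82. ] [516.1  72.1]
(338, 460) [531.7  83.1] [530.   73.3]
(436, 220) [554.8 150.3] [556.  148.7]
[547.84190416  86.48435275  94.86877345] [-2.18012796 -2.25667968  0.00532024]
```

>>> {"api": "send_rows", "payload": {
  "increments": [0.2,0,0,0,0,0,0,0,0,0,-0.1,0,0,0,0,-0.3,0,0,0,0,-0.5,0,0,0,0,-0.5,0,0,0,0,-0.5,0,0,0,0,-0.5,0,0,0,0],
  "force": 50
}}

```text
t: 3.58
tool_pos: [549.6, 86.7, 98.9]
orientation: [-2.186, -2.255, -0.0]
ft_force: [-6.1, 1.4, 5.9]
grip_width: 0.386
grasp_force: 54.0
```

>>> {"api": "send_rows", "payload": {
  "increments": [-0.5,0,0,0,0,-0.5,0,0,0,0,-0.5,0,0,0,0,-0.5,0,0,0,0,-0.5,0,0,0,0,-0.5,0,0,0,0,-0.5,0,0,0,0,-0.5,0,0,0,0],
  "force": 70
}}

```text
t: 4.25
tool_pos: [549.6, 86.7, 99.0]
orientation: [-2.187, -2.254, -0.001]
ft_force: [-5.6, -0.2, 6.3]
grip_width: 0.376
grasp_force: 70.3
```

Run:
```python
from h import *
o=readout.get_obs();print(o["t"],o["tool_pos"],o["ft_force"],o["grip_width"],o["grasp_force"])
c=cams.calibration("wrist");w=cams.camera("wrist")
cv2.imwrite("pics/w3.png",cv2.resize(w[:,:,::-1],(800,600),interpolation=cv2.INTER_CUBIC))
```

```text
4.25 [549.63055387  86.65646933  98.98396344] [-5.64570472 -0.15964137  6.33528819] 0.37550528809376327 70.31163096427917
```

View pics/w3.png

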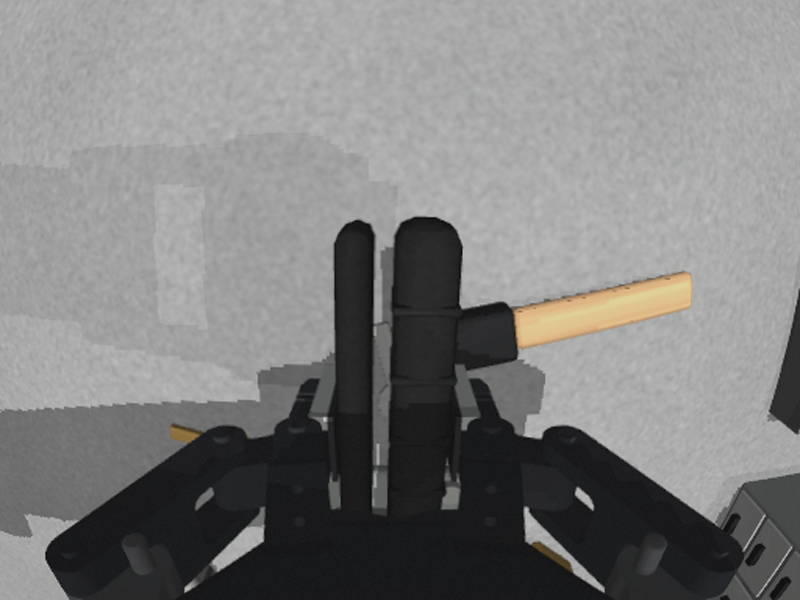

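The lever (columns 335–375) is parallel to the grip with both pads tight and the force balanced, so it's fully home. Opening now.

>>> {"api": "send_rows", "payload": {
  "increments": [1,0,0,0,0,1,0,0,0,0,1,0,0,0,0,1,0,0,0,0,1,0,0,0,0,1,0,0,0,0,1,0,0,0,0,1,0,0,0,0]
}}

```text
t: 4.97
tool_pos: [550.4, 86.4, 97.9]
orientation: [2.184, 2.256, 0.002]
ft_force: [-0.4, 0.6, 0.2]
grip_width: 0.996
grasp_force: 0.0
```

>>> {"api": "send_rows", "payload": {
  "increments": [1,0,0,0,0,1,0,0,0,0,1,0,0,-0.08,0,1,0,0,-0.12,0,1,0,0,-0.12,0,1,0,0,-0.12,0,1,0,0,-0.1,0,1,0,0,0,0]
}}

```text
t: 5.63
tool_pos: [552.8, 86.4, 238.7]
orientation: [2.179, 2.251, 0.012]
ft_force: [0.3, -0.6, 0.5]
grip_width: 0.992
grasp_force: 0.0
```

Run:
```python
from h import *
o=readout.get_obs();print(o["t"],o["tool_pos"],o["ft_force"],o["joints"].round(3))
i=cams.camera("top");np.save("pics/top1.npy",i)
c=cams.calibration("wrist");w=cams.camera("wrist");np.savez("pics/w4.npz",w=w,K=c["K"],view=c["view"])
print(c["view"][:3,:3])
a=np.vstack([w[110:300,110:400],])
cv2.imwrite("pics/w4.png",cv2.resize(a[:,:,::-1],(800,524),interpolation=cv2.INTER_CUBIC))
```

```text
5.6333 [552.797576    86.35419968 238.72607396] [ 0.28402223 -0.55380133  0.50785665] [-0.048  0.039  1.808  0.     1.283 -0.08 ]
[[ 0.99945624  0.03213636  0.00738083]
 [ 0.02856221 -0.95563237  0.29317396]
 [ 0.0164749  -0.29280373 -0.95603062]]
```

View pics/w4.png

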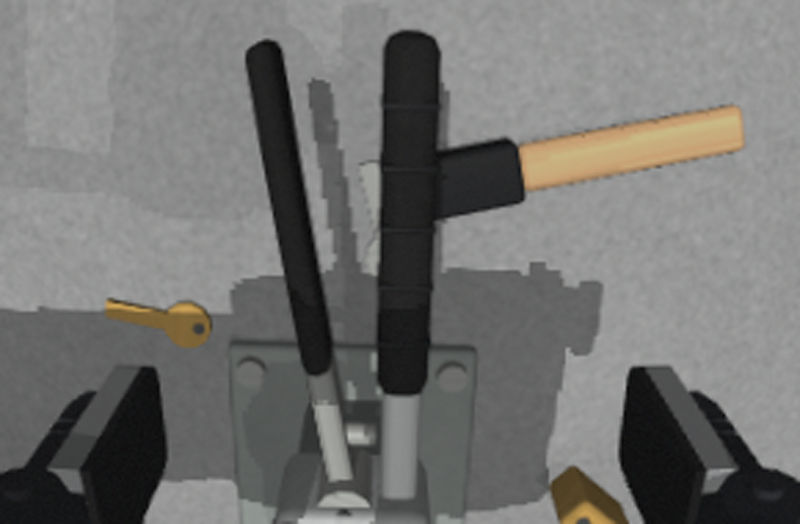

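The lever has sprung fully open again, with its end at (263,45) in the crop. Next I'll go past the knob so that the wrist camera looks down on the dial.

>>> {"api": "send_rows", "payload": {
  "increments": [1,-0.144,-0.014,0,0,1,-0.144,-0.014,0,0,1,-0.144,-0.014,0,0,1,-0.144,-0.014,0,0,1,-0.144,-0.014,0,0,1,-0.144,-0.014,0,0,1,0,0,0,0,1,0,0,0,0]
}}

```text
t: 6.4
tool_pos: [534.6, -131.2, 230.0]
orientation: [-2.187, -2.251, 0.001]
ft_force: [0.3, 0.2, -0.1]
grip_width: 1.002
grasp_force: 0.0
```

Run:
```python
from h import *
o=readout.get_obs();print(o["t"],o["tool_pos"],o["ft_force"],o["joints"].round(3))
c=cams.calibration("wrist");w=cams.camera("wrist");np.savez("pics/w5.npz",w=w,K=c["K"],view=c["view"])
p=wpix(c,np.array([534,-60,170]));print(p)
u,v=p.astype(int);u0,v0=u-48,v-36;print(u0,v0)
cv2.imwrite("pics/w5.png",cv2.resize(w[v0:v0+72,u0:u0+96,::-1],(768,576),interpolation=cv2.INTER_CUBIC))
```

```text
6.4 [ 534.55281937 -131.24968074  229.99792639] [ 0.34117412  0.21809329 -0.12971011] [-0.447  0.034  1.83   0.     1.282 -0.476]
[253.54157678 113.06685224]
205 77
```

View pics/w5.png

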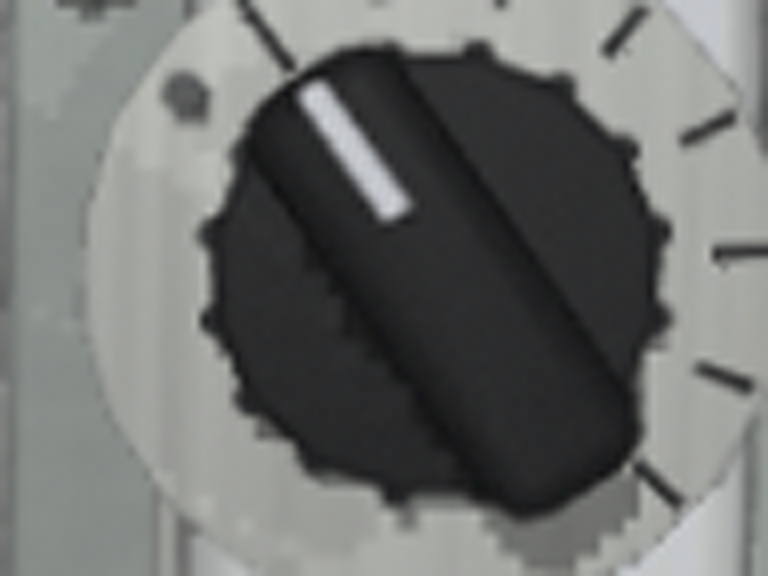

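The pointer's outer end is at (310,88) in the crop and lines up with the longest tick at upper left, so the knob is on the zero stop. The bar runs from about (322,92) to (568,468).

Run:
```python
from h import *
c=np.load("pics/w5.npz")
f=lambda u,z:wray(c,np.array([205+(u[0]+.5)/8-.5,77+(u[1]+.5)/8-.5]),z)[:2]
po,pi=f((312,88),170),f((398,214),170);d=po-pi;d/=np.hypot(*d)
print("ptr",po,pi,np.degrees(np.arctan2(d[1],d[0])),"axis",po-18*d)
e1,e2=f((400,50),170),f((635,400),170);print("edge",np.degrees(np.arctan2(*(e1-e2)[::-1])))
s=[f(u,136) for u in [(207,238),(210,318),(400,500),(660,320),(665,235),(565,85),(478,50),(630,150),(245,405),(395,503)]]
A=np.array([[2*p[0],2*p[1],1] for p in s]);b=np.array([p@p for p in s]);x=np.linalg.lstsq(A,b,rcond=None)[0]
print("skirt",x[:2],np.sqrt(x[2]+x[:2]@x[:2]))
```

```text
ptr [527.48816348 -44.38078424] [534.29307857 -53.95637152] 125.39960012390749 axis [537.91512219 -59.05315734]
edge 125.61370979937688
skirt [538.0772327  -59.29696716] 21.0247205312159
```

Axis at (538.0, -59.2) with skirt radius 21.0 mm as specified, and pointer at 125.5°. I'll move over the knob and turn the tool y to 35.5°.

>>> {"api": "send_rows", "payload": {
  "increments": [1,0.144,0.011,0,0,1,0.144,0.011,0,0,1,0,0,0,-0.075,1,0,0,0,-0.075,1,0,0,0,-0.075,1,0,0,0,-0.075,1,0,0,0,-0.075,1,0,0,0,0]
}}

```text
t: 7.12
tool_pos: [538.3, -56.1, 231.0]
orientation: [-1.429, -2.796, 0.0]
ft_force: [-0.0, 0.2, -0.3]
grip_width: 1.003
grasp_force: 0.0
```

>>> {"api": "send_rows", "payload": {
  "increments": [1,0,0,0,0,1,0,0,0,0,1,0,0,0,0,1,0,0,0,0,1,0,0,0,0,1,0,0,0,0,1,0,0,0,0,1,0,0,0,0]
}}

```text
t: 7.78
tool_pos: [538.8, -58.1, 232.0]
orientation: [1.437, 2.794, -0.0]
ft_force: [0.1, 0.1, 0.7]
grip_width: 1.003
grasp_force: 0.0
```

>>> {"api": "send_rows", "payload": {
  "increments": [1,-0.001,-0.003,0.08,0,1,0,0,0.08,0,1,0,0,0.08,0,1,0,0,0.053,0,1,0,0,0,0,1,0,0,0,0,1,0,0,0,0,1,0,0,0,0],
  "force": 40
}}

```text
t: 8.45
tool_pos: [539.2, -59.0, 160.3]
orientation: [1.435, 2.792, 0.001]
ft_force: [0.3, 0.4, -0.5]
grip_width: 1.002
grasp_force: 0.0
```

>>> {"api": "send_rows", "payload": {
  "increments": [0.2,0,0,0,0,0,0,0,0,0,-0.3,0,0,0,0,-0.5,0,0,0,0,-0.7,0,0,0,0,-1,0,0,0,0,-1,0,0,0,0,-1,0,0,0,0],
  "force": 40
}}

```text
t: 9.12
tool_pos: [536.8, -59.7, 159.0]
orientation: [-1.434, -2.792, 0.007]
ft_force: [-9.5, -4.8, 6.3]
grip_width: 0.153
grasp_force: 42.9
```

Run:
```python
from h import *
o=readout.get_obs();print({k:np.round(o[k],3) for k in o})
w=cams.camera("wrist")
cv2.imwrite("pics/w6.png",cv2.resize(w[:,:,::-1],(800,600),interpolation=cv2.INTER_CUBIC))
```

```text
{'t': np.float64(9.117), 'joints': array([-0.319,  0.095,  1.905, -0.004,  1.146, -0.939]), 'joint_vel': array([-0.001, -0.001,  0.002,  0.003,  0.002,  0.002]), 'joint_efforts': array([  2.815, -30.955, -30.245,   1.44 ,  -1.654,   0.048]), 'tool_pos': array([536.847, -59.673, 159.035]), 'orientation': array([-1.434, -2.792,  0.007]), 'ft_force': array([-9.533, -4.847,  6.268]), 'moment': array([-0.658,  1.373,  0.044]), 'grasp_force': np.float64(42.917), 'grip_width': np.float64(0.153)}
```

>>> {"api": "send_rows", "payload": {
  "increments": [-1,0,-0.006,0,0,-1,0,0,0,0,-1,0,0,0,0,-1,0,0,0,0,-1,0,0,0,0,-1,0,0,0,0,-1,0,0,0,0,-1,0,0,0,0],
  "force": 60
}}

```text
t: 9.83
tool_pos: [536.8, -59.8, 159.1]
orientation: [-1.435, -2.794, 0.002]
ft_force: [-5.3, -1.7, 5.3]
grip_width: 0.151
grasp_force: 61.5
```

>>> {"api": "send_rows", "payload": {
  "increments": [-1,0,-0.005,0,0,-1,0,0,0,0.05,-1,0,0,0,0.05,-1,0,0,0,0.05,-1,0,0,0,0.05,-1,0,0,0,0.05,-1,0,0,0,0.05,-1,0,0,0,0]
}}

```text
t: 10.5
tool_pos: [537.2, -59.7, 159.2]
orientation: [2.048, 2.379, 0.005]
ft_force: [3.0, 3.9, 0.9]
grip_width: 0.153
grasp_force: 61.0
```

>>> {"api": "send_rows", "payload": {
  "increments": [-1,0,0,0,0.05,-1,0,0,0,0.05,-1,0,0,0,0.05,-1,0,0,0,0.05,-1,0,0,0,0.05,-1,0,0,0,0.05,-1,0,0,0,0,-1,0,0,0,0]
}}

```text
t: 11.17
tool_pos: [537.8, -59.8, 159.2]
orientation: [2.544, 1.839, 0.007]
ft_force: [8.0, 3.7, -1.1]
grip_width: 0.152
grasp_force: 60.8
```

Run:
```python
from h import *
o=readout.get_obs();print({k:np.round(o[k],3) for k in ("t","tool_pos","orientation","ft_force","moment","grip_width")})
v=o["orientation"];print("tool x deg",2*np.degrees(np.arctan(v[1]/v[0])))
```

```text
{'t': np.float64(11.167), 'tool_pos': array([537.829, -59.808, 159.173]), 'orientation': array([2.544, 1.839, 0.007]), 'ft_force': array([ 8.006,  3.706, -1.082]), 'moment': array([ 0.582, -1.124,  0.305]), 'grip_width': np.float64(0.152)}
tool x deg 71.72841058885368
```

>>> {"api": "send_rows", "payload": {
  "increments": [-1,0,0.004,0,0.05,-1,0,0,0,0.05,-1,0,0,0,0.05,-1,0,0,0,0.04,-1,0,0,0,0,-1,0,0,0,0,-1,0,0,0,0,-1,0,0,0,0]
}}

```text
t: 11.83
tool_pos: [538.3, -60.0, 159.1]
orientation: [2.791, 1.44, 0.006]
ft_force: [4.8, 4.0, -0.4]
grip_width: 0.151
grasp_force: 61.0
```

Run:
```python
from h import *
o=readout.get_obs();print({k:np.round(o[k],3) for k in ("t","tool_pos","orientation","ft_force","moment","grip_width")})
v=o["orientation"];print("tool x deg",2*np.degrees(np.arctan(v[1]/v[0])))
w=cams.camera("wrist");cv2.imwrite("pics/w7.png",cv2.resize(w[200:384,130:380,::-1],(800,589),interpolation=cv2.INTER_CUBIC))
```

```text
{'t': np.float64(11.833), 'tool_pos': array([538.33 , -60.045, 159.137]), 'orientation': array([2.791, 1.44 , 0.006]), 'ft_force': array([ 4.817,  3.983, -0.394]), 'moment': array([ 0.487, -0.681, -0.053]), 'grip_width': np.float64(0.151)}
tool x deg 54.5873280936814
```

View pics/w7.png

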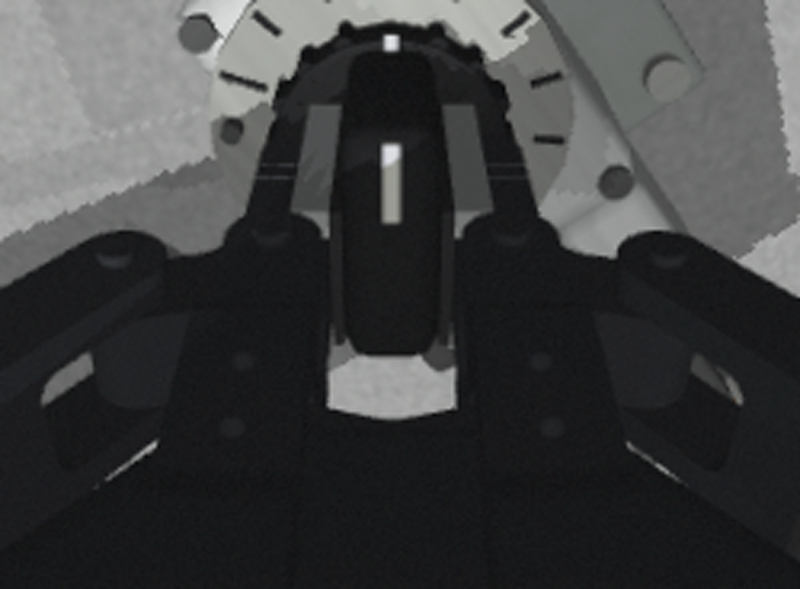

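The pointer at (392,150) is centred between the second tick (330,0) and the fourth (457,0), so the knob is on the third click. It's about 1° short, so I'll add that and settle.

>>> {"api": "send_rows", "payload": {
  "increments": [-1,0,0.002,0,0.01,-1,0,0,0,0,-1,0,0,0,0,-1,0,0,0,0,-1,0,0,0,0,-1,0,0,0,0,-1,0,0,0,0,-1,0,0,0,0]
}}

```text
t: 12.55
tool_pos: [538.4, -60.1, 159.1]
orientation: [2.803, 1.419, 0.005]
ft_force: [2.8, 5.4, 2.2]
grip_width: 0.154
grasp_force: 61.3
```

Run:
```python
from h import *
from workcell import workorder
o=readout.get_obs();print({k:np.round(o[k],3) for k in ("t","tool_pos","ft_force","moment","grip_width")})
v=o["orientation"];a=2*np.degrees(np.arctan(v[1]/v[0]));print("tool x deg",a)
if 52.3<a<54.7 and np.linalg.norm(o["ft_force"])<12: print(workorder.close_job())
```

```text
{'t': np.float64(12.55), 'tool_pos': array([538.401, -60.093, 159.136]), 'ft_force': array([2.828, 5.391, 2.229]), 'moment': array([ 0.593, -0.463, -0.033]), 'grip_width': np.float64(0.154)}
tool x deg 53.698906714020374
the job is handed in; nothing more can be done
None
```

I squeezed the lever fully home and let it spring back open, then turned the depth knob clockwise from its zero stop to the third click; the job is handed in at 12.6 s, with the gripper still holding the knob there.

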